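Hang the plaster sieves nested on the bench hook

ROBOT

A 6-joint arm with a two-finger parallel gripper is mounted at the origin on the work surface. World frame = base frame: x ahead of the robot, y to its left, z up, the work surface at z = 0. Lengths are in m, angles in rad, forces in N, time in s.
With the tool pointing down it reaches from about 0.3 to 0.875 m from the base axis. Payload 6.4 kg.
Tool frame: the origin (TCP) lies at the very end of the fingers, on their centre line; the grasp point (between the pads) lies 19 mm behind it; z points along the fingers, y is the line along which they close (so a half turn about z gives the same grasp; the last joint's range is limited). The gripper opens to 85 mm and grips with 20 to 120 N. Pads are 22 mm wide; open, the fingers measure 114 mm over their backs; the gripper's body (76 mm by 85 mm) begins 54 mm behind the grasp point. The pads swing forward as they close: fully open they stand 13 mm farther back than shut.
Start: joints at [0.935, 0.181, 1.607, -0, 1.354, -0.206], TCP at [0.24, 0.523, 0.231] pointing down, gripper open.
Joint ranges: [-2.99, 2.99], [-0.89, 2.07], [0.3, 2.58], [-1.14, 4.28], [0, 2.63], [-3.12, 3.12]. Speed limits (rad/s): [2.57, 2.57, 3.01, 3.14, 3.14, 3.14].

INTERFACE

Orientations are given as a unit quaternion [w, x, y, z].
In Python, from bench import ctrl gives the robot as it stands.
- The arm moves only by the tool jog_arm, never from a script. Its argument "series" is a list that holds one entry, the list of rows, each a list of 7 numbers: the shift along the tool's x, y, z in mm, then the turn, a rotation vector about the tool's x, y, z in rad, then the finger opening in mm, from 0 to 85.4. In form: [[[tx, ty, tz, rx, ry, rz, gripper], ...]]. A call has exactly 10 rows; each row shifts and turns the commanded pose from where the row before left it, along the tool's axes as they then stand; what a row does not reach is not made up. A row lasts 1/10 s, in which the tool goes at most 50 mm and 8.59 degrees, less where a joint would pass 70% of its speed; a pose out of reach is approached as far as the arm can. A call with a gripper value outside its range is refused whole. The fingers move at their own pace and stop on an object; the grip force is fixed at half the most. Time passes only in rows, so rows that do not move let the fingers close, or fill a call up. It gives the time, the measured TCP pose, the force, the opening and the grip force at its end, in the units of the state.
- ctrl.get_obs(): the state, without advancing time (a new reading comes with each control period).
- ctrl.camera(name): name is "scene" or "top"; returns a dict with "frame" (480x640x3 uint8, blue, green, red), "z_map" (480x640 float32, m along the optical axis (not along the pixel's ray), 0 where there is no reading), "fx", "fy", "cx", "cy" (pixels), "xyz" and "rotation" of the camera in the world. Camera axes: x right, y down, z forward; pixel columns grow to the right and rows downward; lengths in m; the calibration is good to about 2 mm. A picture is of the moment at which its call begins.
- ctrl.hand_in(): hands the job in; it is judged then, once.
The state is a dict: "time_s": time; "q": joint angles; "dq": joint speeds; "joint_efforts": joint torques, N m; "eef_pos": TCP position; "eef_rot": TCP orientation; "wrist_force": force on the tool from outside, world axes, zero at the start; "torque": the same for the moment, N m; "opening": opening from 0.0 (shut) to 1.0 (fully open); "grasp_force": force on a finger pad.
Only numpy, scipy, OpenCV 4.12 (cv2) and the standard library are available. Lean on these libraries where they do the work, as an engineer would, in place of code of your own. Each camera call takes 0.05 s, during which the arm holds its last target. There are 200 camera calls.

TASK

The large plaster sieve already hangs on the bench hook: hang the medium and then the small one in front of it by their loops, meshes towards the stand, so that the three sit one inside the other. Push the medium one back along the arm until the large sieve and the stiff red collar behind it are fully home against the board, then push the small one back until its loop is flush; lean on each for a moment with about 12 N before letting go. Set them down on the arm gently and leave them hanging still, never push one sieve against another harder than 25 N, and leave the other things on the bench where they are.

Things in the scene. Friction and masses are not known exactly. Their poses are not given: they have to be found in the camera images.
- hook: Fixed hook stand: steel foot 190 x 150 x 12 mm, wooden post, green board 100 mm wide from 137 to 227 mm above the table, and a level steel arm out of the board's front face. Origin: on the table, directly under the root of the arm in the board's front face; the arm runs along -x of this frame, z up.
- hook_root (a point): Middle of the arm's top face where it leaves the board, 205 mm above the table; axes as the stand's. The arm is a flat bar 14 mm wide and 10 mm high, 160 mm long towards -x; its last 8 mm are an upturned tip rising 12 mm above the arm's top face (22 mm over all).
- hook_tip (a point): The outer end of the arm, on its centre line, level with the top face of the arm (the upturned tip rises 12 mm above this point).
- collar (a joint): Stiff red collar that slides on the arm, 24 mm long, 34 mm wide, reaching 10 mm above and 18 mm below the arm's top face. Value: gap in m between collar and board, 0 is fully home, at most 0.036; the collar's front face is 24 mm + this value from the board. It needs about 5 N to slide and stays where it is left; at home it stops hard.
- large: Large plaster sieve, dark wooden box frame hanging on the arm by its loop, 130 wide (y), 120 high (z), 32 deep (x), walls 6, wire mesh at the back, 250 g. On top, over its front 16 mm, a flat-sided steel loop 40 wide outside, window 28 wide x 34 high, top bar 8 thick (mm). Origin: underside, mid-width, plane of the open front; x runs from open front to mesh. It slides along the arm.
- large_eye (a point): Middle of the underside of the large sieve's loop bar (the face that rests on the arm; at the start 68 to 78 mm from the board): 8 mm behind the open front, 154 mm above the sieve's underside. Axes as the sieve's.
- medium: Medium plaster sieve, mid-brown wooden box frame standing on edge, 96 wide (y), 86 high (z), 32 deep (x), walls 6, wire mesh at the back, 210 g. On top, over its front 16 mm, a flat-sided steel loop 46 wide outside, window 28 wide x 50 high, top bar 8 thick (mm). Origin: underside, mid-width, plane of the open front; x runs from open front to mesh. Grip the loop's outer sides from above.
- medium_eye (a point): The same point of the medium sieve's loop, 136 mm above its underside. Loops pushed flush have these points 16 mm apart.
- small: Small plaster sieve, pale wooden box frame standing on edge, 62 wide (y), 52 high (z), 32 deep (x), walls 6, wire mesh at the back, 180 g. On top, over its front 16 mm, a flat-sided steel loop 52 wide outside, window 28 wide x 66 high, top bar 8 thick (mm). Origin: underside, mid-width, plane of the open front; x runs from open front to mesh. Grip the loop's outer sides from above.
- small_eye (a point): The same point of the small sieve's loop, 118 mm above its underside.
- cup: Bystander: clear plastic cup, 76 mm wide, 100 mm high. Origin under its centre.
- bowl: Bystander: black mixing bowl, 120 mm wide, 60 mm high. Origin under its centre.
- sanding_block: Bystander: red-brown sanding block 90 x 50 x 28 mm. Origin under its centre.
- spatula: Bystander: flat spatula lying on the bench along its x.
- rosette: Bystander: white plaster rosette, 84 mm wide, 30 mm high. Origin under its centre.
- fragment: Bystander: white piece of plaster moulding, 90 x 40 x 38 mm. Origin under its centre.
There are look-alikes about, which are no part of the job. Leave any blue look-alike of the large alone.

How it is judged:
By the outcome, as a careful person would: the job done as asked, in the order asked, and still so for the second after the job is handed in, with the robot touching nothing.
It also fails if it takes over 72 s, if anything falls off the work surface, if the arm or the gripper's body presses on something with over 40 N, if the wrist force passes 120 N, or if a joint passes its speed limit or range.

## Working session

There is one attempt and no reset: what is moved stays moved. The work goes in short steps, Python scripts to look and compute and a tool call to move; the robot and the scene stay as the last step left them, time stands still between calls to the robot, and variables do not carry over. Pictures are saved under pics/ and viewed, at most 10 in all, crops included, and the job is handed in when it is done.

Besides the shell and the picture viewer there is one more tool, called after "Call:" as name(argument=value, ...), one argument or row to a line, values as JSON. jog_arm: Moves the arm, as the interface text tells. Its arguments: {"type":"object","properties":{"series":{"type":"array"}},"required":["series"]}

```bash
mkdir -p pics; ls
cat > h.py <<'E'
import numpy as np, cv2
from bench import ctrl
def pts(c):
    z=c["z_map"]; v,u=np.mgrid[:480,:640]
    p=np.stack([(u-c["cx"])/c["fx"]*z,(v-c["cy"])/c["fy"]*z,z],-1)
    w=p@np.array(R(c)).T+np.array(c["xyz"]); w[z==0]=np.nan
    return w
def R(c):
    r=np.array(c["rotation"],float)
    if r.shape==(3,3): return r
    from scipy.spatial.transform import Rotation as Ro
    return Ro.from_quat(r[[1,2,3,0]]).as_matrix()
def snap(n,f=None):
    c=ctrl.camera(n)
    if f: cv2.imwrite("pics/"+f,c["frame"])
    return c
E
python3 - <<'E'
from h import *
import pickle
d={}
for n in("scene","top"):
    c=snap(n,n+"0.png"); d[n]=c; print(n,c["xyz"],c["rotation"],c["fx"],c["cx"],c["cy"])
pickle.dump(d,open("d.pkl","wb"))
print(ctrl.get_obs())
E
```

```text
pics
scene [ 0.95897871 -0.62397701  0.85670636] [-0.37051583  0.86225035  0.32071094 -0.12801109] 532.9144602762264 311.0963338136051 240.57405984261842
top [ 0.40569699 -0.07279043  1.44316845] [ 0.02801633 -0.7019431   0.71141443 -0.01950609] 555.169046525559 318.467344140677 235.78889214307466
{'time_s': 0.1, 'q': array([ 9.34681712e-01,  1.81465822e-01,  1.60789721e+00,  1.82710320e-05,
        1.35381132e+00, -2.06325662e-01]), 'dq': array([-0.00063394, -0.00043992, -0.00224193,  0.00195975,  0.00108515,
       -0.00119299]), 'joint_efforts': array([ 2.15177247e-04, -4.45876551e+01, -3.52236199e+01, -2.44608000e-04,
        4.19407384e-03, -1.09247600e-05]), 'eef_pos': array([0.23928332, 0.52230419, 0.23047999]), 'eef_rot': array([-3.31498307e-04,  2.13246195e-01,  9.76998175e-01, -7.18075421e-04]), 'wrist_force': array([-0.47686835,  0.15352474,  0.51916719]), 'torque': array([ 0.05084946, -0.01122617,  0.02209435]), 'grasp_force': 0.0, 'opening': 0.9992395797917704}
```

View pics/scene0.png

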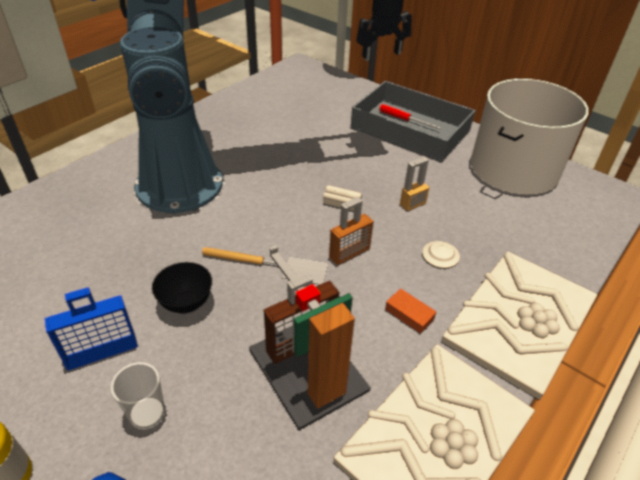

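View pics/top0.png

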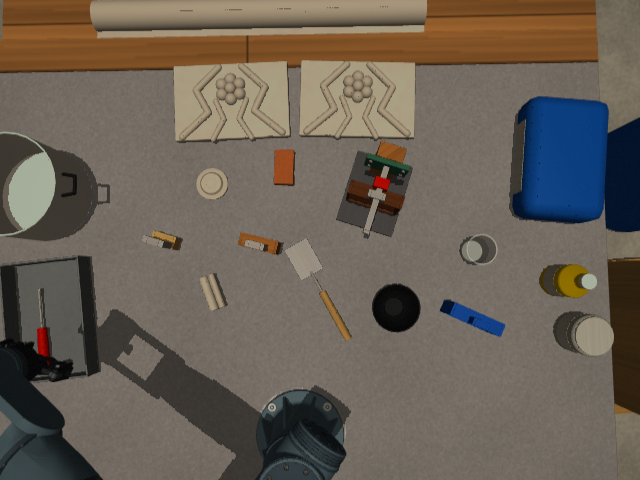

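Scene view: hook stand at about (320,340), with the medium sieve at (350,240) and the small one at (415,190). Top view: arm from board (385,160) to tip (367,235), medium at (259,243), small at (162,240). The blue look-alike at (472,317) is left alone. Next I measure from the depth maps.

Run:
```python
from h import *
import pickle
d=pickle.load(open("d.pkl","rb"))
def crop(c,u,v,w,h): return cv2.resize(c["frame"][v:v+h,u:u+w],(400,300),interpolation=cv2.INTER_CUBIC)
s,t=d["scene"],d["top"]
cv2.imwrite("pics/m.png",np.vstack([np.hstack([crop(s,310,150,140,105),crop(s,240,270,140,105)]),np.hstack([crop(t,130,200,160,120),crop(t,320,140,133,100)])]))
def rect(p):
    (c,(a,b),_)=r=cv2.minAreaRect((p[:,:2]*1000).astype(np.float32)); return np.round(cv2.boxPoints(r),1).tolist(),np.round(c,1),round(a,1),round(b,1)
for n,c in d.items():
    w=pts(c)
    for name,(x0,x1,y0,y1) in dict(med=(.36,.5,.02,.16),small=(.36,.5,.22,.34),hook=(.38,.68,-.34,-.08)).items():
        m=(w[...,0]>x0)&(w[...,0]<x1)&(w[...,1]>y0)&(w[...,1]<y1)&(w[...,2]>.02)
        p=w[m]; print(n,name,len(p))
        if not len(p): continue
        print(" z",np.percentile(p[:,2],[1,50,99,100]).round(4), "xy",p[:,:2].min(0).round(3),p[:,:2].max(0).round(3))
        for lo,hi in [(.04,.07),(.07,.1),(.1,.12),(.12,.135),(.135,.15),(.15,.19),(.195,.202),(.202,.210),(.21,.222),(.222,.24)]:
            q=p[(p[:,2]>lo)&(p[:,2]<hi)]
            if len(q)>8: print("  ",lo,hi,len(q),rect(q),q[:,2].mean().round(4))
```

```text
scene med 1255
 z [0.0222 0.0846 0.1446 0.1465] xy [0.455 0.04 ] [0.5   0.145]
   0.04 0.07 233 ([[455.79998779296875, 49.099998474121094], [487.3999938964844, 39.20000076293945], [515.7999877929688, 129.5], [484.1000061035156, 139.39999389648438]], array([485.8,  89.3]), 94.7, 33.2) 0.0553
   0.07 0.1 524 ([[453.5, 48.29999923706055], [488.0, 40.099998474121094], [511.0, 137.3000030517578], [476.5, 145.39999389648438]], array([482.3,  92.8]), 99.9, 35.4) 0.0846
   0.1 0.12 108 ([[459.6000061035156, 72.9000015258789], [480.20001220703125, 67.5], [492.3999938964844, 113.4000015258789], [471.79998779296875, 118.9000015258789]], array([476. ,  93.2]), 47.5, 21.3) 0.1098
   0.12 0.135 73 ([[460.8999938964844, 74.80000305175781], [476.70001220703125, 67.9000015258789], [497.0, 114.5], [481.20001220703125, 121.4000015258789]], array([478.9,  94.6]), 50.8, 17.3) 0.127
   0.135 0.15 166 ([[457.29998779296875, 74.0999984741211], [478.79998779296875, 68.4000015258789], [491.20001220703125, 115.0], [469.70001220703125, 120.69999694824219]], array([474.3,  94.6]), 48.2, 22.2) 0.1414
scene small 
[... 5777 characters left out ...]
 [538.4000244140625, -90.9000015258789]], array([ 585.2, -173.6]), 89.3, 167.8) 0.1994
   0.202 0.21 341 ([[478.5, -208.39999389648438], [630.5, -259.70001220703125], [661.5, -167.89999389648438], [509.5, -116.69999694824219]], array([ 570. , -188.2]), 96.8, 160.4) 0.2059
   0.21 0.222 371 ([[488.0, -251.8000030517578], [676.7000122070312, -263.20001220703125], [682.5, -168.39999389648438], [493.79998779296875, -156.89999389648438]], array([ 585.3, -210.1]), 95.0, 189.0) 0.2148
   0.222 0.24 549 ([[628.9000244140625, -260.20001220703125], [672.4000244140625, -274.3999938964844], [703.2999877929688, -180.0], [659.7999877929688, -165.8000030517578]], array([ 666.1, -220.1]), 99.3, 45.8) 0.2271
```

View pics/m.png

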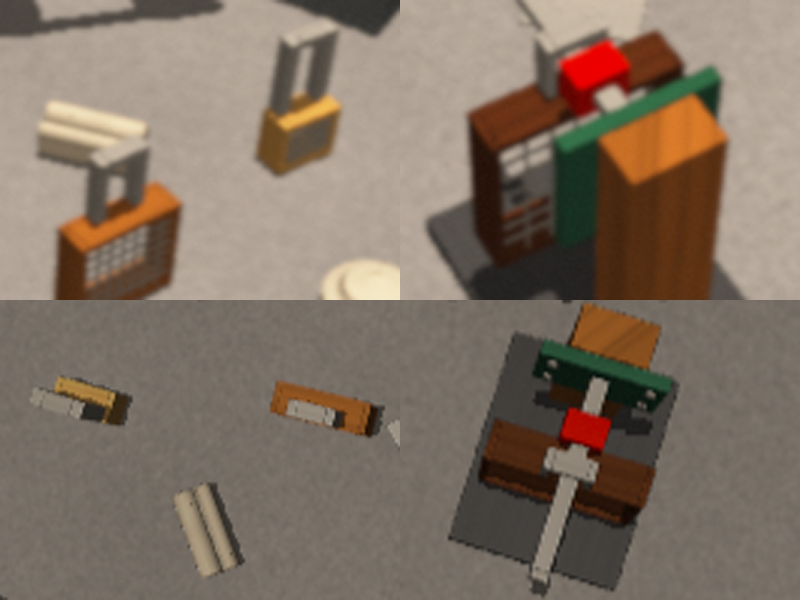

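Both sieves stand with mesh towards +x (the stand), so no turn-round is needed. In the crop mosaic, the medium loop is at (310,410), the small loop at (65,402), and the collar stands off the board at (585,430). Next: refine the poses and compute the first moves.

```bash
cat >> h.py <<'E'
def fit(w,x0,x1,y0,y1,z0,z1,mask=None):
    m=(w[...,0]>x0)&(w[...,0]<x1)&(w[...,1]>y0)&(w[...,1]<y1)&(w[...,2]>z0)&(w[...,2]<z1)
    if mask is not None: m&=mask
    p=w[m]
    if len(p)<8: return None
    r=cv2.minAreaRect((p[:,:2]*1000).astype(np.float32)); b=cv2.boxPoints(r)
    e=max([b[1]-b[0],b[2]-b[1]],key=np.linalg.norm); a=np.degrees(np.arctan2(e[1],e[0]))%180
    return dict(c=np.round(r[0],1).tolist(),mean=(p[:,:2].mean(0)*1000).round(1).tolist(),size=np.round(sorted(r[1]),1).tolist(),ang=round(float(a),1),z=round(float(np.median(p[:,2])),4),n=len(p))
E
python3 - <<'E'
from h import *
import pickle
d=pickle.load(open("d.pkl","rb"))
for n,c in d.items():
    w=pts(c); f=c["frame"].astype(int); hsv=cv2.cvtColor(c["frame"],cv2.COLOR_BGR2HSV)
    green=(hsv[...,0]>60)&(hsv[...,0]<90)&(hsv[...,1]>120)
    red=((hsv[...,0]<4)|(hsv[...,0]>176))&(hsv[...,1]>220)&(hsv[...,2]>120)
    grey=hsv[...,1]<50
    H=(.4,.72,-.34,-.08)
    print(n,"medloop",fit(w,.44,.52,.05,.14,.136,.155)); print(" medbox",fit(w,.44,.53,.02,.16,.08,.094))
    print(" smloop",fit(w,.44,.53,.28,.4,.119,.14)); print(" smbox",fit(w,.44,.53,.27,.41,.046,.06,~grey))
    print(" boardtop",fit(w,*H,.22,.24,green)); print(" red",fit(w,*H,.208,.23,red))
    print(" armtop",fit(w,.49,.56,-.22,-.12,.199,.211,grey)," arm+tip",fit(w,.46,.56,-.22,-.12,.199,.225,grey))
    print(" tip",fit(w,.46,.56,-.22,-.12,.212,.225,grey)," largeloop",fit(w,.55,.6,-.24,-.14,.208,.222,grey))
    print(" largebox",fit(w,.53,.65,-.3,-.1,.163,.18,~grey))
E
```

```text
scene medloop {'c': [474.3, 94.6], 'mean': [476.3, 92.8], 'size': [22.2, 48.2], 'ang': 75.1, 'z': 0.1422, 'n': 157}
 medbox {'c': [483.4, 92.7], 'mean': [484.4, 89.6], 'size': [36.2, 99.3], 'ang': 75.1, 'z': 0.0848, 'n': 485}
 smloop {'c': [488.3, 339.7], 'mean': [489.2, 337.6], 'size': [19.8, 54.0], 'ang': 70.4, 'z': 0.1241, 'n': 118}
 smbox {'c': [496.4, 337.1], 'mean': [497.8, 334.1], 'size': [36.6, 66.0], 'ang': 75.8, 'z': 0.0505, 'n': 217}
 boardtop {'c': [649.9, -216.9], 'mean': [649.8, -219.7], 'size': [12.1, 96.6], 'ang': 71.8, 'z': 0.2259, 'n': 275}
 red {'c': [606.7, -201.1], 'mean': [607.5, -202.2], 'size': [24.3, 32.9], 'ang': 69.8, 'z': 0.2138, 'n': 254}
 armtop {'c': [528.1, -173.6], 'mean': [527.8, -174.7], 'size': [15.3, 71.1], 'ang': 162.0, 'z': 0.2039, 'n': 281}  arm+tip {'c': [527.2, -173.3], 'mean': [524.1, -173.4], 'size': [15.3, 73.1], 'ang': 162.0, 'z': 0.2042, 'n': 320}
 tip {'c': [497.5, -164.2], 'mean': [497.6, -164.0], 'size': [8.5, 12.8], 'ang': 87.6, 'z': 0.2154, 'n': 37}  largeloop {'c': [579.2, -188.7], 'mean': [579.6, -189.4], 'size': [17.1, 40.5], 'an
[... 692 characters left out ...]
 0.2267, 'n': 202}
 red {'c': [606.1, -200.5], 'mean': [605.6, -200.3], 'size': [22.4, 32.1], 'ang': 71.0, 'z': 0.215, 'n': 142}
 armtop {'c': [527.2, -173.8], 'mean': [530.5, -174.9], 'size': [14.0, 70.8], 'ang': 161.7, 'z': 0.205, 'n': 172}  arm+tip {'c': [527.2, -173.8], 'mean': [526.3, -173.4], 'size': [14.0, 70.8], 'ang': 161.7, 'z': 0.2057, 'n': 197}
 tip {'c': [497.4, -163.5], 'mean': [497.3, -163.1], 'size': [7.2, 13.3], 'ang': 72.8, 'z': 0.217, 'n': 23}  largeloop {'c': [576.5, -190.4], 'mean': [578.1, -188.9], 'size': [33.8, 41.5], 'ang': 27.7, 'z': 0.2123, 'n': 129}
 largebox {'c': [609.3, -199.2], 'mean': [589.2, -193.2], 'size': [80.0, 129.4], 'ang': 71.6, 'z': 0.1708, 'n': 622}
```

Call:
jog_arm(
  series=[
    [[-20,-15,0,0,0,0,75],[-38,-28,0,0,0,0,75],[-40,-29,0,0,0,0,75],[-40,-29,0,0,0,0,75],[-40,-29,0,0,0,0,75],[-40,-29,0,0,0,0,75],[-40,-29,0,0,0,0,75],[-40,-29,0,0,0,0,75],[-38,-29,0,0,0,0,75],[-30,-25,0,0,0,0,75]],
  ],
)

```text
time_s: 1.1
eef_pos: [0.4601, 0.1215, 0.2311]
eef_rot: [0.0, 0.214, 0.977, -0.0]
wrist_force: [1.0, 1.9, 0.4]
opening: 0.873
grasp_force: 0.0
```

```bash
cat >> h.py <<'E'
from scipy.spatial.transform import Rotation as Ro
HX=np.array([np.cos(np.radians(-18.2)),np.sin(np.radians(-18.2))]); HY=np.array([-HX[1],HX[0]]); ROOT=np.array([645.6,-212.3])
def goal(x=None,y=None,z=None,ang=None):
    "print shift (mm) in present tool axes and rz to reach target; also hook coordinates"
    o=ctrl.get_obs(); p=np.array(o["eef_pos"])*1000; r=Ro.from_quat(np.array(o["eef_rot"])[[1,2,3,0]]); M=r.as_matrix()
    a=np.degrees(np.arctan2(M[1,1],M[0,1]))
    print("t",o["time_s"],"p",p.round(1),"yang",round(a,1),"tilt",M[:,2].round(3),"F",np.round(o["wrist_force"],1),"open",round(o["opening"]*85.4,1),"g",round(o["grasp_force"],1))
    h=p[:2]-ROOT; print("hook: dist",round(-h@HX,1),"lat",round(h@HY,1),"push",round(float(np.array(o["wrist_force"])[:2]@-HX),1))
    if x is not None:
        print("shift",(M.T@(np.array([x,y,z])-p)).round(1),"rz",round(-np.radians((ang-a+90)%180-90),3))
E
python3 -c "
from h import *
goal(475.3,94.1,200,75.3)"
```

```text
t 1.1 p [460.1 121.5 231.1] yang 65.3 tilt [ 0. -0. -1.] F [1.  1.9 0.4] open 74.5 g 0.0
hook: dist 280.5 lat 259.1 push -0.4
shift [-25.2 -18.5  31.1] rz -0.174
```

Call:
jog_arm(
  series=[
    [[-12.6,-9.2,0,0,0,0,75],[-12.6,-9.3,10,0,0,0,75],[0,0,16,0,0,-0.087,75],[0,0,16,0,0,-0.087,75],[0,0,10,0,0,0,75],[0,0,10,0,0,0,75],[0,0,10,0,0,0,75],[0,0,5,0,0,0,75],[0,0,0,0,0,0,75],[0,0,0,0,0,0,75]],
  ],
)

```text
time_s: 2.1
eef_pos: [0.4748, 0.0966, 0.1546]
eef_rot: [0.0, 0.128, 0.992, 0.0]
wrist_force: [0.0, 0.7, 0.5]
opening: 0.877
grasp_force: 0.0
```

```bash
python3 -c "
from h import *
goal(475.3,94.1,110,75.3)
c=snap('top'); f=fit(pts(c),.44,.52,.03,.16,.08,.094); print(f)
s=snap('scene'); cv2.imwrite('pics/a.png',cv2.resize(s['frame'][110:290,250:490],(800,600)))"
```

```text
t 2.1 p [474.8  96.6 154.6] yang 75.3 tilt [ 0. -0. -1.] F [0.  0.7 0.5] open 74.9 g 0.0
hook: dist 258.7 lat 240.1 push 0.2
shift [-1.1 -2.3 44.6] rz 0.001
{'c': [486.4, 54.9], 'mean': [486.8, 55.6], 'size': [6.5, 25.1], 'ang': 75.9, 'z': 0.0867, 'n': 28}
```

View pics/a.png

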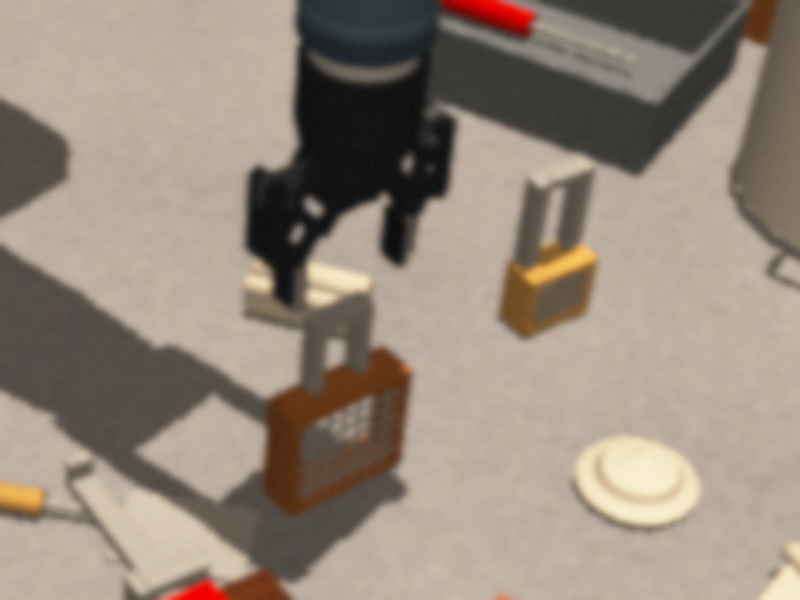

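The fingers, at about (290,290) and (400,250), straddle the medium loop at (340,310). I descend and close.

Call:
jog_arm(
  series=[
    [[-1,-2.3,8,0,0,0,75],[0,0,12,0,0,0,75],[0,0,12,0,0,0,75],[0,0,8,0,0,0,75],[0,0,4.5,0,0,0,70],[0,0,0,0,0,0,55],[0,0,0,0,0,0,44],[0,0,0,0,0,0,35],[0,0,0,0,0,0,30],[0,0,0,0,0,0,30]],
  ],
)

```text
time_s: 3.2
eef_pos: [0.475, 0.0941, 0.1099]
eef_rot: [0.0, 0.128, 0.992, -0.0]
wrist_force: [0.6, -0.1, -2.1]
opening: 0.528
grasp_force: 61.3
```

```bash
python3 -c "
from h import *
goal()"
```

```text
t 3.2 p [475.   94.1 109.9] yang 75.3 tilt [ 0. -0. -1.] F [ 0.6 -0.1 -2.1] open 45.1 g 61.3
hook: dist 257.8 lat 237.8 push -0.6
```

Call:
jog_arm(
  series=[
    [[0,0,-10,0,0,0,30],[0,0,-25,0,0,0,30],[-4,-20,-27,0,0,0,30],[-7,-36,-20,0,0,0,30],[-8,-42,-10,0,0,0,30],[-8,-42,0,0,0,0,30],[-8,-40,0,0,0,0,30],[-6,-32,0,0,0,0,30],[-5,-20,0,0,0,0,30],[-2,-9,0,0,0,0.061,30]],
  ],
)

```text
time_s: 4.2
eef_pos: [0.4604, -0.1535, 0.2028]
eef_rot: [0.001, 0.159, 0.987, -0.0]
wrist_force: [0.5, -0.0, -1.9]
opening: 0.529
grasp_force: 62.1
```

```bash
python3 -c "
from h import *
goal(460.4,-151.4,202,71.8)
c=snap('top'); w=pts(c)
print('box',fit(w,.38,.54,-.3,-.02,.17,.185)); print('tip',fit(w,.48,.51,-.18,-.14,.212,.225))
s=snap('scene'); cv2.imwrite('pics/b.png',cv2.resize(s['frame'][200:380,180:420],(800,600)))
w=pts(s); hsv=cv2.cvtColor(s['frame'],cv2.COLOR_BGR2HSV); br=(hsv[...,1]>100)&(hsv[...,2]>60)
print('box scene',fit(w,.38,.54,-.3,-.02,.165,.19,br),fit(w,.38,.54,-.3,-.02,.225,.245))"
```

```text
t 4.2 p [ 460.4 -153.5  202.8] yang 71.7 tilt [ 0.001 -0.001 -1.   ] F [ 0.5 -0.  -1.9] open 45.2 g 62.1
hook: dist 194.3 lat -2.0 push -0.5
shift [0.6 2.  0.8] rz -0.002
box None
tip None
box scene {'c': [468.7, -158.2], 'mean': [468.4, -164.5], 'size': [35.4, 95.5], 'ang': 71.0, 'z': 0.1782, 'n': 645} {'c': [460.5, -155.4], 'mean': [464.0, -156.4], 'size': [24.8, 72.4], 'ang': 71.5, 'z': 0.2357, 'n': 396}
```

View pics/b.png

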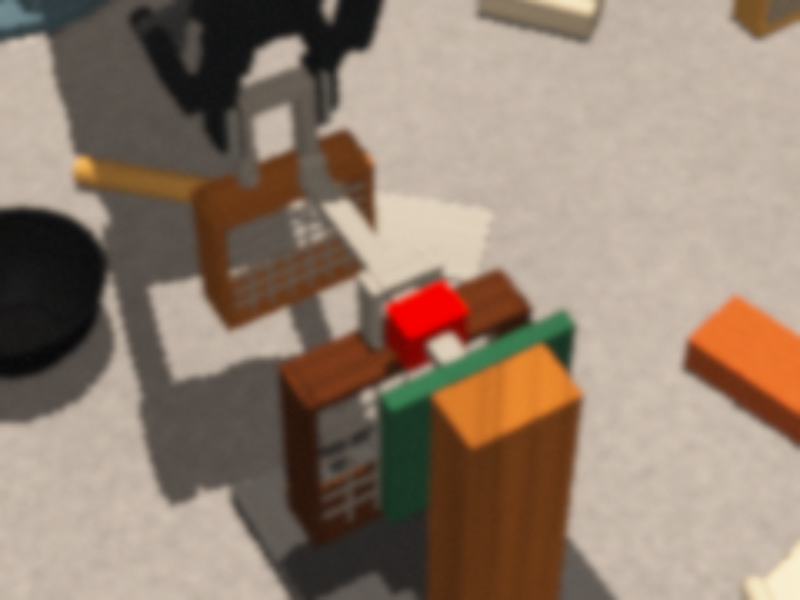

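The medium loop at (275,120) is lined up in front of the arm tip at (335,200). I thread it on, then lower it.

Call:
jog_arm(
  series=[
    [[0,2,0,0,0,0,30],[-6,0,0,0,0,0,30],[-9,0,0,0,0,0,30],[-10,0,0,0,0,0,30],[-10,0,0,0,0,0,30],[-10,0,0,0,0,0,30],[-7,0,0,0,0,0,30],[-4,0,3,0,0,0,30],[0,0,6,0,0,0,30],[0,0,6,0,0,0,30]],
  ],
)

```text
time_s: 5.3
eef_pos: [0.5139, -0.1666, 0.186]
eef_rot: [-0.0, 0.158, 0.987, 0.0]
wrist_force: [0.1, -0.0, -1.3]
opening: 0.53
grasp_force: 62.1
```

Call:
jog_arm(
  series=[
    [[0,0,4,0,0,0,30],[0,0,2,0,0,0,30],[0,0,0.5,0,0,0,30],[0,0,0.5,0,0,0,30],[0,0,0,0,0,0,30],[0,0,0,0,0,0,30],[0,0,0,0,0,0,30],[0,0,0,0,0,0,30],[0,0,0,0,0,0,30],[0,0,0,0,0,0,30]],
  ],
)

```text
time_s: 6.3
eef_pos: [0.5143, -0.1668, 0.1798]
eef_rot: [0.0, 0.158, 0.987, -0.0]
wrist_force: [-0.2, -0.5, -1.6]
opening: 0.528
grasp_force: 62.1
```

```bash
python3 -c "
from h import *
goal()"
```

```text
t 6.3 p [ 514.3 -166.8  179.8] yang 71.8 tilt [ 0. -0. -1.] F [-0.2 -0.5 -1.6] open 45.1 g 62.1
hook: dist 139.0 lat 2.2 push 0.0
```

Call:
jog_arm(
  series=[
    [[0,-1,0,0,0,0,30],[0,-1,0,0,0,0,30],[0,0,0.3,0,0,0,30],[0,0,0.3,0,0,0,30],[0,0,0.3,0,0,0,30],[0,0,0.3,0,0,0,30],[0,0,0,0,0,0,30],[0,0,0,0,0,0,30],[0,0,0,0,0,0,30],[0,0,0,0,0,0,30]],
  ],
)

```text
time_s: 7.3
eef_pos: [0.5136, -0.1687, 0.1786]
eef_rot: [0.0, 0.158, 0.987, -0.0]
wrist_force: [-1.1, 0.6, -2.9]
opening: 0.533
grasp_force: 62.1
```

```bash
python3 -c "
from h import *
goal()"
```

```text
t 7.3 p [ 513.6 -168.7  178.6] yang 71.9 tilt [ 0. -0. -1.] F [-1.1  0.6 -2.9] open 45.5 g 62.1
hook: dist 139.0 lat 0.2 push 1.3
```

Call:
jog_arm(
  series=[
    [[0,0,0.2,0,0,0,30],[0,0,0.2,0,0,0,30],[0,0,0.2,0,0,0,30],[0,0,0.2,0,0,0,30],[0,0,0.2,0,0,0,30],[0,0,0,0,0,0,30],[0,0,0,0,0,0,30],[0,0,0,0,0,0,30],[0,0,0,0,0,0,30],[0,0,0,0,0,0,30]],
  ],
)

```text
time_s: 8.3
eef_pos: [0.5137, -0.1687, 0.1783]
eef_rot: [0.0, 0.158, 0.987, -0.0]
wrist_force: [-4.4, 1.2, 5.8]
opening: 0.527
grasp_force: 62.9
```

```bash
python3 -c "
from h import *
goal()
for i in range(4): print(np.round(ctrl.get_obs()['wrist_force'],1))
s=snap('scene'); cv2.imwrite('pics/c.png',cv2.resize(s['frame'][240:330,210:330],(800,600),interpolation=cv2.INTER_CUBIC))
w=pts(s); print(fit(w,.48,.54,-.21,-.12,.2085,.225), fit(w,.45,.55,-.24,-.1,.149,.162))"
```

```text
t 8.3 p [ 513.7 -168.7  178.3] yang 71.9 tilt [ 0. -0. -1.] F [-4.4  1.2  5.8] open 45.0 g 62.9
hook: dist 138.9 lat 0.2 push 4.5
[-4.4  1.2  5.8]
[-4.4  1.2  5.8]
[-4.4  1.2  5.8]
[-4.4  1.2  5.8]
{'c': [511.7, -165.5], 'mean': [516.6, -167.3], 'size': [33.6, 82.6], 'ang': 71.7, 'z': 0.2126, 'n': 340} {'c': [521.4, -171.6], 'mean': [518.0, -182.4], 'size': [36.1, 96.7], 'ang': 71.9, 'z': 0.1539, 'n': 589}
```

View pics/c.png

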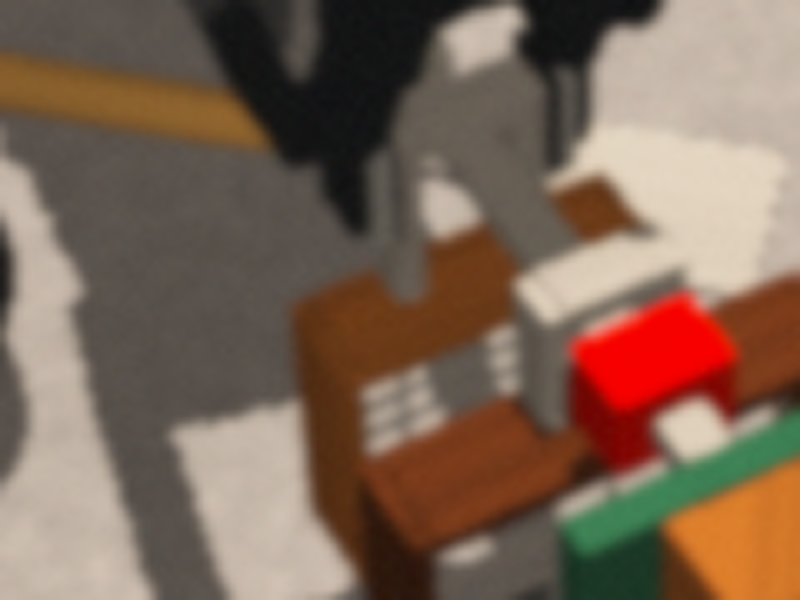

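The medium loop bar at (480,30) sits behind the upturned tip and rests on the arm. I ease the load and slide it back.

Call:
jog_arm(
  series=[
    [[0,0,-0.4,0,0,0,30],[-2,0,0,0,0,0,30],[-4,0,0,0,0,0,30],[-6,0,0,0,0,0,30],[-6,0,0,0,0,0,30],[-6,0,0,0,0,0,30],[-6,0,0,0,0,0,30],[-5,0,0,0,0,0,30],[-4,0,0,0,0,0,30],[-2,0,0,0,0,0,30]],
  ],
)

```text
time_s: 9.35
eef_pos: [0.5528, -0.1817, 0.1783]
eef_rot: [-0.0, 0.158, 0.987, -0.0]
wrist_force: [-3.9, 1.3, 5.9]
opening: 0.526
grasp_force: 62.8
```

```bash
python3 -c "
from h import *
goal()"
```

```text
t 9.35 p [ 552.8 -181.7  178.3] yang 71.9 tilt [-0. -0. -1.] F [-3.9  1.3  5.9] open 44.9 g 62.8
hook: dist 97.7 lat 0.1 push 4.1
```

Call:
jog_arm(
  series=[
    [[0,0,-0.2,0,0,0,30],[0,0,-0.2,0,0,0,30],[-1,0,0,0,0,0,30],[-1.5,0,0,0,0,0,30],[-1.5,0,0,0,0,0,30],[-1.5,0,0,0,0,0,30],[-1.5,0,0,0,0,0,30],[-1.5,0,0,0,0,0,30],[-1.5,0,0,0,0,0,30],[-1.5,0,0,0,0,0,30]],
  ],
)

```text
time_s: 10.35
eef_pos: [0.5636, -0.1851, 0.1784]
eef_rot: [-0.0, 0.158, 0.987, 0.0]
wrist_force: [-3.9, 1.6, 4.1]
opening: 0.527
grasp_force: 62.5
```

```bash
python3 -c "
from h import *
goal()"
```

```text
t 10.35 p [ 563.6 -185.1  178.4] yang 71.8 tilt [-0.  0. -1.] F [-3.9  1.6  4.1] open 45.0 g 62.5
hook: dist 86.4 lat 0.3 push 4.2
```

Call:
jog_arm(
  series=[
    [[-1.5,0,-0.2,0,0,0,30],[-1.5,0,-0.2,0,0,0,30],[-1.5,0,0,0,0,0,30],[-1.5,0,0,0,0,0,30],[-1.5,0,0,0,0,0,30],[-1.5,0,0,0,0,0,30],[-1.5,0,0,0,0,0,30],[-1.5,0,0,0,0,0,30],[-1.5,0,0,0,0,0,30],[-1.5,0,0,0,0,0,30]],
  ],
)

```text
time_s: 11.35
eef_pos: [0.5766, -0.1893, 0.1784]
eef_rot: [-0.002, 0.158, 0.987, 0.0]
wrist_force: [-8.1, 2.8, 2.5]
opening: 0.525
grasp_force: 62.4
```

```bash
python3 -c "
from h import *
goal()"
```

```text
t 11.35 p [ 576.6 -189.3  178.4] yang 71.8 tilt [-0.003  0.001 -1.   ] F [-8.1  2.8  2.5] open 44.8 g 62.4
hook: dist 72.8 lat 0.3 push 8.6
```

Call:
jog_arm(
  series=[
    [[-1.5,0,0,0,0,0,30],[-1.5,0,0,0,0,0,30],[-1.5,0,0,0,0,0,30],[-1.5,0,0,0,0,0,30],[-1.5,0,0,0,0,0,30],[-1.5,0,0,0,0,0,30],[-1.5,0,0,0,0,0,30],[-1.5,0,0,0,0,0,30],[-1.5,0,0,0,0,0,30],[-1.5,0,0,0,0,0,30]],
  ],
)

```text
time_s: 12.35
eef_pos: [0.5908, -0.194, 0.1784]
eef_rot: [-0.002, 0.158, 0.987, 0.0]
wrist_force: [-7.9, 2.2, 2.5]
opening: 0.53
grasp_force: 62.4
```

```bash
python3 -c "
from h import *
goal()"
```

```text
t 12.35 p [ 590.8 -194.   178.4] yang 71.8 tilt [-0.003  0.001 -1.   ] F [-7.9  2.2  2.5] open 45.3 g 62.4
hook: dist 57.8 lat 0.2 push 8.2
```

Call:
jog_arm(
  series=[
    [[-1,0,0,0,0,0,30],[-1,0,0,0,0,0,30],[-1,0,0,0,0,0,30],[-1,0,0,0,0,0,30],[-0.7,0,0,0,0,0,30],[-0.6,0,0,0,0,0,30],[-0.5,0,0,0,0,0,30],[-0.5,0,0,0,0,0,30],[-0.4,0,0,0,0,0,30],[-0.3,0,0,0,0,0,30]],
  ],
)

```text
time_s: 13.35
eef_pos: [0.5974, -0.1962, 0.1784]
eef_rot: [-0.002, 0.158, 0.987, 0.0]
wrist_force: [-7.9, 1.4, 2.5]
opening: 0.524
grasp_force: 62.4
```

```bash
python3 -c "
from h import *
goal()"
```

```text
t 13.35 p [ 597.4 -196.2  178.4] yang 71.8 tilt [-0.003  0.001 -1.   ] F [-7.9  1.4  2.5] open 44.8 g 62.4
hook: dist 50.8 lat 0.2 push 8.0
```

Call:
jog_arm(
  series=[
    [[-0.3,0,0,0,0,0,30],[-0.3,0,0,0,0,0,30],[-0.3,0,0,0,0,0,30],[-0.3,0,0,0,0,0,30],[-0.3,0,0,0,0,0,30],[-0.3,0,0,0,0,0,30],[-0.2,0,0,0,0,0,30],[-0.2,0,0,0,0,0,30],[0,0,0,0,0,0,30],[0,0,0,0,0,0,30]],
  ],
)

```text
time_s: 14.35
eef_pos: [0.5995, -0.1969, 0.1784]
eef_rot: [-0.002, 0.158, 0.987, 0.0]
wrist_force: [-8.1, 1.8, 1.0]
opening: 0.525
grasp_force: 62.4
```

```bash
python3 -c "
from h import *
goal()"
```

```text
t 14.35 p [ 599.5 -196.9  178.4] yang 71.8 tilt [-0.003  0.001 -1.   ] F [-8.1  1.8  1. ] open 44.8 g 62.4
hook: dist 48.6 lat 0.2 push 8.2
```

Call:
jog_arm(
  series=[
    [[-0.3,0,0,0,0,0,30],[-0.3,0,0,0,0,0,30],[-0.3,0,0,0,0,0,30],[-0.2,0,0,0,0,0,30],[-0.2,0,0,0,0,0,30],[-0.2,0,0,0,0,0,30],[0,0,0,0,0,0,30],[0,0,0,0,0,0,30],[0,0,0,0,0,0,30],[0,0,0,0,0,0,30]],
  ],
)

```text
time_s: 15.35
eef_pos: [0.5996, -0.1969, 0.1784]
eef_rot: [-0.003, 0.158, 0.987, 0.001]
wrist_force: [-14.4, 4.1, 6.7]
opening: 0.529
grasp_force: 62.8
```

```bash
python3 -c "
from h import *
goal()"
```

```text
t 15.35 p [ 599.6 -196.9  178.4] yang 71.8 tilt [-0.007  0.002 -1.   ] F [-14.4   4.1   6.7] open 45.2 g 62.8
hook: dist 48.5 lat 0.2 push 15.0
```

Call:
jog_arm(
  series=[
    [[0,0,0,0,0,0,30],[0,0,0,0,0,0,30],[0,0,0,0,0,0,30],[0,0,0,0,0,0,30],[0,0,0,0,0,0,30],[0.3,0,-0.1,0,0,0,30],[0.3,0,-0.1,0,0,0,30],[0.3,0,-0.1,0,0,0,30],[0.3,0,-0.1,0,0,0,30],[0.3,0,-0.1,0,0,0,30]],
  ],
)

```text
time_s: 16.35
eef_pos: [0.5995, -0.1969, 0.1785]
eef_rot: [-0.002, 0.158, 0.987, 0.0]
wrist_force: [-5.1, 1.2, -1.2]
opening: 0.531
grasp_force: 62.1
```

```bash
python3 -c "
from h import *
goal()"
```

```text
t 16.35 p [ 599.5 -196.9  178.5] yang 71.8 tilt [-0.003  0.001 -1.   ] F [-5.1  1.2 -1.2] open 45.4 g 62.1
hook: dist 48.6 lat 0.3 push 5.2
```

Call:
jog_arm(
  series=[
    [[0.3,0,0.1,0,0,0,30],[0,0,0.1,0,0,0,30],[0,0,0,0,0,0,40],[0,0,0,0,0,0,46],[0,0,0,0,0,0,50],[0,0,0,0,0,0,58],[0,0,0,0,0,0,68],[0,0,0,0,0,0,75],[0,0,-2,0,0,0,75],[0,0,-6,0,0,0,75]],
  ],
)

```text
time_s: 17.35
eef_pos: [0.6002, -0.197, 0.1868]
eef_rot: [-0.001, 0.158, 0.987, 0.0]
wrist_force: [1.1, -0.2, -0.3]
opening: 0.878
grasp_force: 0.0
```

```bash
python3 -c "
from h import *
goal()"
```

```text
t 17.35 p [ 600.2 -197.   186.8] yang 71.8 tilt [-0.001  0.    -1.   ] F [ 1.1 -0.2 -0.3] open 75.0 g 0.0
hook: dist 47.9 lat 0.4 push -1.2
```

Call:
jog_arm(
  series=[
    [[0,0,-12,0,0,0,75],[0,0,-20,0,0,0,75],[0,0,-20,0,0,0,75],[12,20,-8,0,0,0,75],[22,38,0,0,0,0,75],[24,42,0,0,0,0,75],[24,42,0,0,0,0,75],[24,42,0,0,0,0,75],[24,42,0,0,0,0,75],[24,42,0,0,0,0,75]],
  ],
)

```text
time_s: 18.35
eef_pos: [0.5374, 0.1073, 0.2487]
eef_rot: [0.001, 0.158, 0.987, 0.0]
wrist_force: [1.1, 0.1, 0.3]
opening: 0.879
grasp_force: 0.0
```

Call:
jog_arm(
  series=[
    [[24,42,0,0,0,0,75],[24,42,0,0,0,0,75],[24,42,0,0,0,0,75],[20,35,0,0,0,0,75],[12,22,0,0,0,0,75],[6,10,0,0,0,0,75],[0,0,0,0,0,0,75],[0,0,0,0,0,0,75],[0,0,0,0,0,0,75],[0,0,0,0,0,0,75]],
  ],
)

```text
time_s: 19.35
eef_pos: [0.4938, 0.3219, 0.2472]
eef_rot: [0.0, 0.159, 0.987, -0.0]
wrist_force: [-1.0, -0.7, -0.7]
opening: 0.874
grasp_force: 0.0
```

```bash
python3 -c "
from h import *
goal(488.3,338.5,150,73)
for n in ('top','scene'):
    c=snap(n); w=pts(c); hsv=cv2.cvtColor(c['frame'],cv2.COLOR_BGR2HSV)
    red=((hsv[...,0]<4)|(hsv[...,0]>176))&(hsv[...,1]>220)&(hsv[...,2]>120)
    print('red',fit(w,.4,.72,-.34,-.08,.208,.23,red),'loops',fit(w,.56,.64,-.24,-.14,.2085,.225,hsv[...,1]<50))
    print('sm',fit(w,.44,.53,.28,.4,.119,.14))
    if n=='scene': cv2.imwrite('pics/d.png',cv2.resize(c['frame'][260:380,240:400],(800,600),interpolation=cv2.INTER_CUBIC))"
```

```text
t 19.35 p [493.8 321.9 247.2] yang 71.7 tilt [ 0. -0. -1.] F [-1.  -0.7 -0.7] open 74.7 g 0.0
hook: dist 311.0 lat 460.1 push 0.7
shift [10.5 14.1 97.2] rz -0.022
red {'c': [633.5, -209.6], 'mean': [633.3, -209.5], 'size': [22.3, 32.6], 'ang': 71.1, 'z': 0.2148, 'n': 146} loops {'c': [590.5, -195.0], 'mean': [604.5, -198.4], 'size': [44.3, 62.8], 'ang': 161.2, 'z': 0.2132, 'n': 260}
sm None
red {'c': [629.8, -209.3], 'mean': [629.6, -210.2], 'size': [14.0, 32.2], 'ang': 71.0, 'z': 0.2141, 'n': 130} loops {'c': [604.6, -200.2], 'mean': [604.2, -199.0], 'size': [32.2, 47.6], 'ang': 69.3, 'z': 0.2119, 'n': 380}
sm {'c': [488.4, 338.8], 'mean': [489.2, 337.5], 'size': [19.9, 54.0], 'ang': 73.1, 'z': 0.124, 'n': 119}
```

View pics/d.png

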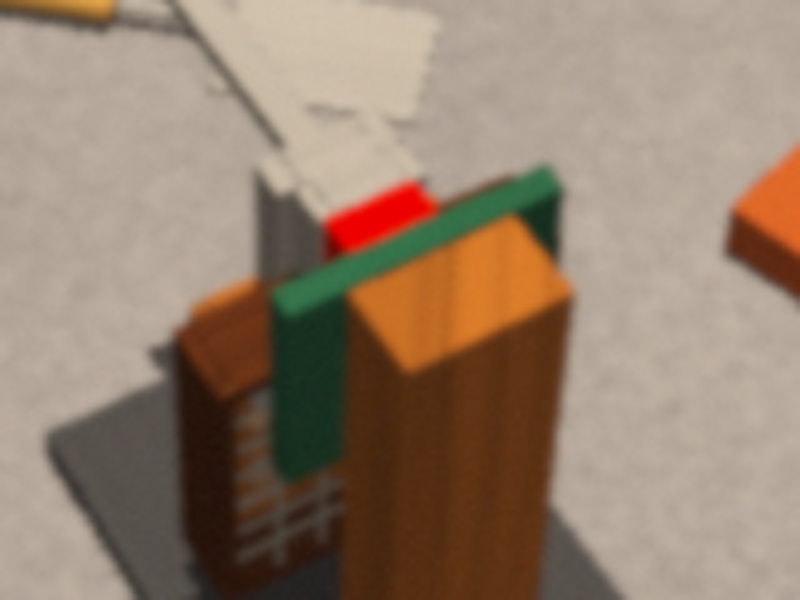

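The collar at (385,215) is fully home and the medium loop is flush against the large one. Now the small sieve.

Call:
jog_arm(
  series=[
    [[5,7,15,0,0,0,75],[5.5,7,25,0,0,0,75],[0,0,30,0,0,-0.022,75],[0,0,15,0,0,0,75],[0,0,7,0,0,0,75],[0,0,3,0,0,0,75],[0,0,0,0,0,0,75],[0,0,0,0,0,0,75],[0,0,0,0,0,0,75],[0,0,0,0,0,0,75]],
  ],
)

```text
time_s: 20.45
eef_pos: [0.4881, 0.3399, 0.153]
eef_rot: [0.001, 0.147, 0.989, 0.0]
wrist_force: [0.1, -1.3, 0.8]
opening: 0.882
grasp_force: 0.0
```

```bash
python3 -c "
from h import *
goal(488.3,338.5,92,73)"
```

```text
t 20.45 p [488.1 339.9 153. ] yang 73.1 tilt [ 0.001  0.001 -1.   ] F [ 0.1 -1.3  0.8] open 75.3 g 0.0
hook: dist 322.1 lat 475.4 push -0.5
shift [-0.5 -1.3 61. ] rz 0.002
```

Call:
jog_arm(
  series=[
    [[-0.5,-1.3,10,0,0,0,75],[0,0,18,0,0,0,75],[0,0,18,0,0,0,75],[0,0,10,0,0,0,75],[0,0,5,0,0,0,70],[0,0,0,0,0,0,60],[0,0,0,0,0,0,50],[0,0,0,0,0,0,40],[0,0,0,0,0,0,35],[0,0,0,0,0,0,35]],
  ],
)

```text
time_s: 21.45
eef_pos: [0.4881, 0.3385, 0.0916]
eef_rot: [0.0, 0.147, 0.989, 0.0]
wrist_force: [1.0, 0.2, 0.5]
opening: 0.596
grasp_force: 62.6
```

```bash
python3 -c "
from h import *
goal(460.4,-151.4,202,71.8)"
```

```text
t 21.45 p [488.1 338.5  91.6] yang 73.1 tilt [ 0.001  0.    -1.   ] F [1.  0.2 0.5] open 50.9 g 62.6
hook: dist 321.7 lat 474.0 push -0.9
shift [-115.9 -476.7 -110.6] rz 0.023
```

Call:
jog_arm(
  series=[
    [[0,0,-10,0,0,0,35],[0,0,-28,0,0,0,35],[-4,-18,-32,0,0,0,35],[-8,-34,-26,0,0,0,35],[-11,-44,-14,0,0,0,35],[-11,-46,0,0,0,0,35],[-11,-46,0,0,0,0,35],[-11,-46,0,0,0,0,35],[-11,-46,0,0,0,0,35],[-11,-46,0,0,0,0,35]],
  ],
)

```text
time_s: 22.45
eef_pos: [0.4672, 0.002, 0.202]
eef_rot: [0.001, 0.147, 0.989, -0.0]
wrist_force: [1.0, -0.3, -2.0]
opening: 0.597
grasp_force: 63.2
```

Call:
jog_arm(
  series=[
    [[-11,-44,0,0,0,0,35],[-9,-38,0,0,0,0,35],[-7,-28,0,0,0,0,35],[-5,-20,0,0,0,0,35],[-4,-12,0,0,0,0,35],[0,-6,0,0,0,0.023,35],[0,0,0,0,0,0,35],[0,0,0,0,0,0,35],[0,0,0,0,0,0,35],[0,0,0,0,0,0,35]],
  ],
)

```text
time_s: 23.45
eef_pos: [0.4592, -0.1475, 0.2011]
eef_rot: [-0.0, 0.158, 0.988, 0.0]
wrist_force: [-0.4, -0.5, -1.9]
opening: 0.602
grasp_force: 63.2
```

```bash
python3 -c "
from h import *
goal(460.4,-151.4,202,71.8)
s=snap('scene'); cv2.imwrite('pics/e.png',cv2.resize(s['frame'][200:380,180:420],(800,600)))
w=pts(s); hsv=cv2.cvtColor(s['frame'],cv2.COLOR_BGR2HSV); br=(hsv[...,1]>90)&(hsv[...,2]>60)
print('box scene',fit(w,.38,.5,-.3,-.02,.147,.175,br))"
```

```text
t 23.45 p [ 459.2 -147.5  201.1] yang 71.9 tilt [ 0.  0. -1.] F [-0.4 -0.5 -1.9] open 51.4 g 63.2
hook: dist 197.3 lat 3.3 push 0.3
shift [-2.4 -3.3 -0.9] rz 0.001
box scene {'c': [465.7, -150.7], 'mean': [466.9, -160.7], 'size': [34.2, 61.0], 'ang': 72.4, 'z': 0.1605, 'n': 350}
```

View pics/e.png

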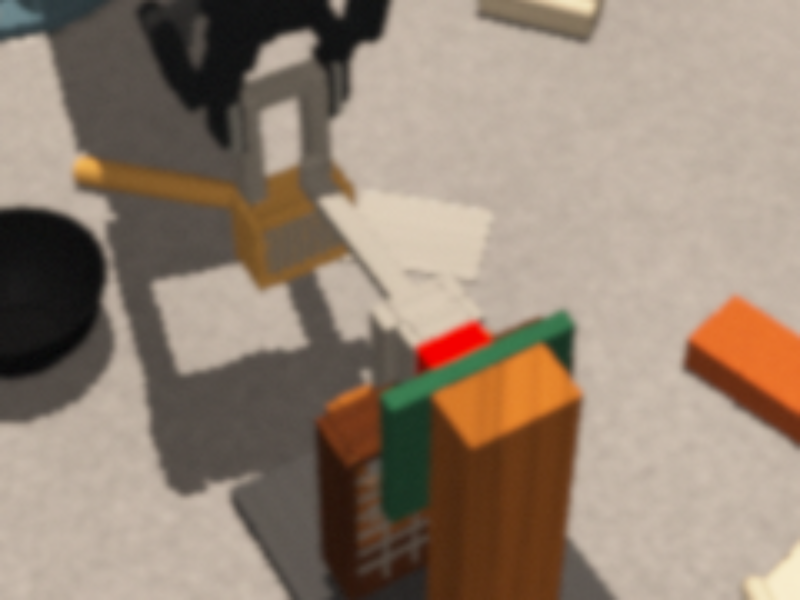

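The small loop at (285,110) is in front of the tip at (330,205), so I correct 3 mm sideways and thread it on.

Call:
jog_arm(
  series=[
    [[0,-1.6,-1,0,0,0,35],[-4,-1.6,0,0,0,0,35],[-9,0,0,0,0,0,35],[-11,0,0,0,0,0,35],[-11,0,0,0,0,0,35],[-11,0,0,0,0,0,35],[-8,0,0,0,0,0,35],[-4,0,2,0,0,0,35],[0,0,6,0,0,0,35],[0,0,6,0,0,0,35]],
  ],
)

```text
time_s: 24.5
eef_pos: [0.5129, -0.1693, 0.1873]
eef_rot: [-0.0, 0.158, 0.987, 0.0]
wrist_force: [0.3, 0.4, -2.2]
opening: 0.602
grasp_force: 63.2
```

Call:
jog_arm(
  series=[
    [[0,0,5,0,0,0,35],[0,0,2,0,0,0,35],[0,0,0.5,0,0,0,35],[0,0,0.3,0,0,0,35],[0,0,0,0,0,0,35],[0,0,0,0,0,0,35],[0,0,0,0,0,0,35],[0,0,0,0,0,0,35],[0,0,0,0,0,0,35],[0,0,0,0,0,0,35]],
  ],
)

```text
time_s: 25.5
eef_pos: [0.5132, -0.1695, 0.1803]
eef_rot: [-0.0, 0.158, 0.987, -0.0]
wrist_force: [0.6, -0.1, -2.7]
opening: 0.596
grasp_force: 63.2
```

```bash
python3 -c "
from h import *
goal()"
```

```text
t 25.5 p [ 513.2 -169.5  180.3] yang 71.8 tilt [-0. -0. -1.] F [ 0.6 -0.1 -2.7] open 50.9 g 63.2
hook: dist 139.2 lat -0.7 push -0.6
```

Call:
jog_arm(
  series=[
    [[0,0,0.5,0,0,0,35],[0,0,0.5,0,0,0,35],[0,0,0.3,0,0,0,35],[0,0,0.2,0,0,0,35],[0,0,0.2,0,0,0,35],[0,0,0.2,0,0,0,35],[0,0,0.2,0,0,0,35],[0,0,0.2,0,0,0,35],[0,0,0,0,0,0,35],[0,0,0,0,0,0,35]],
  ],
)

```text
time_s: 26.5
eef_pos: [0.5132, -0.1695, 0.1782]
eef_rot: [0.0, 0.158, 0.987, -0.0]
wrist_force: [-1.4, 0.1, 0.1]
opening: 0.599
grasp_force: 63.4
```

```bash
python3 -c "
from h import *
goal()"
```

```text
t 26.5 p [ 513.2 -169.5  178.2] yang 71.8 tilt [ 0. -0. -1.] F [-1.4  0.1  0.1] open 51.1 g 63.4
hook: dist 139.1 lat -0.7 push 1.3
```

Call:
jog_arm(
  series=[
    [[-2,0,0,0,0,0,35],[-5,0,0,0,0,0,35],[-7,0,0,0,0,0,35],[-7,0,0,0,0,0,35],[-7,0,0,0,0,0,35],[-7,0,0,0,0,0,35],[-7,0,0,0,0,0,35],[-6,0,0,0,0,0,35],[-4,0,0,0,0,0,35],[-2,0,0,0,0,0,35]],
  ],
)

```text
time_s: 27.5
eef_pos: [0.5648, -0.1865, 0.1781]
eef_rot: [-0.0, 0.158, 0.987, -0.0]
wrist_force: [-5.2, 1.1, 5.0]
opening: 0.606
grasp_force: 63.9
```

```bash
python3 -c "
from h import *
goal()"
```

```text
t 27.5 p [ 564.8 -186.5  178.1] yang 71.8 tilt [-0. -0. -1.] F [-5.2  1.1  5. ] open 51.8 g 63.9
hook: dist 84.8 lat -0.7 push 5.3
```

Call:
jog_arm(
  series=[
    [[-1,0,-0.3,0,0,0,35],[-1.5,0,-0.3,0,0,0,35],[-1.5,0,-0.2,0,0,0,35],[-2,0,0,0,0,0,35],[-2,0,0,0,0,0,35],[-2,0,0,0,0,0,35],[-2,0,0,0,0,0,35],[-1.5,0,0,0,0,0,35],[-1,0,0,0,0,0,35],[-0.5,0,0,0,0,0,35]],
  ],
)

```text
time_s: 28.5
eef_pos: [0.5788, -0.1911, 0.1788]
eef_rot: [0.0, 0.158, 0.987, -0.0]
wrist_force: [-0.2, -1.0, -2.7]
opening: 0.601
grasp_force: 63.4
```

```bash
python3 -c "
from h import *
goal()"
```

```text
t 28.5 p [ 578.8 -191.1  178.8] yang 71.8 tilt [ 0. -0. -1.] F [-0.2 -1.  -2.7] open 51.3 g 63.4
hook: dist 70.1 lat -0.7 push -0.1
```

Call:
jog_arm(
  series=[
    [[0,0,0.2,0,0,0,35],[0,0,0.2,0,0,0,35],[0,0,0.2,0,0,0,35],[-0.8,0,0,0,0,0,35],[-0.8,0,0,0,0,0,35],[-0.8,0,0,0,0,0,35],[-0.8,0,0,0,0,0,35],[-0.8,0,0,0,0,0,35],[-0.6,0,0,0,0,0,35],[0,0,0,0,0,0,35]],
  ],
)

```text
time_s: 29.5
eef_pos: [0.5832, -0.1926, 0.1783]
eef_rot: [0.0, 0.158, 0.987, -0.0]
wrist_force: [0.2, 0.6, -1.0]
opening: 0.597
grasp_force: 63.3
```

```bash
python3 -c "
from h import *
goal()"
```

```text
t 29.5 p [ 583.2 -192.6  178.3] yang 71.8 tilt [ 0. -0. -1.] F [ 0.2  0.6 -1. ] open 51.0 g 63.3
hook: dist 65.4 lat -0.7 push 0.0
```

Call:
jog_arm(
  series=[
    [[-0.3,0,0.1,0,0,0,35],[-0.3,0,0.1,0,0,0,35],[-0.3,0,0,0,0,0,35],[-0.3,0,0,0,0,0,35],[-0.3,0,0,0,0,0,35],[-0.3,0,0,0,0,0,35],[-0.3,0,0,0,0,0,35],[-0.3,0,0,0,0,0,35],[0,0,0,0,0,0,35],[0,0,0,0,0,0,35]],
  ],
)

```text
time_s: 30.5
eef_pos: [0.5843, -0.1928, 0.1782]
eef_rot: [-0.001, 0.158, 0.987, 0.0]
wrist_force: [-8.4, 3.1, 6.1]
opening: 0.601
grasp_force: 63.9
```

```bash
python3 -c "
from h import *
goal()"
```

```text
t 30.5 p [ 584.3 -192.8  178.2] yang 71.8 tilt [-0.003  0.001 -1.   ] F [-8.4  3.1  6.1] open 51.4 g 63.9
hook: dist 64.3 lat -0.7 push 9.0
```

Call:
jog_arm(
  series=[
    [[0,0,-0.3,0,0,0,35],[-0.3,0,-0.2,0,0,0,35],[-0.3,0,0,0,0,0,35],[-0.3,0,0,0,0,0,35],[0,0,0,0,0,0,35],[0,0,0,0,0,0,35],[0,0,0,0,0,0,35],[0,0,0,0,0,0,35],[0,0,0,0,0,0,35],[0,0,0,0,0,0,35]],
  ],
)

```text
time_s: 31.5
eef_pos: [0.5843, -0.1928, 0.1782]
eef_rot: [-0.002, 0.158, 0.987, 0.0]
wrist_force: [-10.8, 3.1, 5.7]
opening: 0.596
grasp_force: 63.8
```

```bash
python3 -c "
from h import *
goal()"
```

```text
t 31.5 p [ 584.3 -192.8  178.2] yang 71.8 tilt [-0.005  0.002 -1.   ] F [-10.8   3.1   5.7] open 50.9 g 63.8
hook: dist 64.3 lat -0.6 push 11.2
```

Call:
jog_arm(
  series=[
    [[-0.3,0,0,0,0,0,35],[-0.3,0,-0.1,0,0,0,35],[0,0,0,0,0,0,35],[0,0,0,0,0,0,35],[0,0,0,0,0,0,35],[0,0,0,0,0,0,35],[0,0,0,0,0,0,35],[0,0,0,0,0,0,35],[0,0,0,0,0,0,35],[0,0,0,0,0,0,35]],
  ],
)

```text
time_s: 32.5
eef_pos: [0.5844, -0.1928, 0.1781]
eef_rot: [-0.003, 0.158, 0.987, 0.001]
wrist_force: [-13.3, 3.0, 6.8]
opening: 0.601
grasp_force: 63.9
```

```bash
python3 -c "
from h import *
goal()"
```

```text
t 32.5 p [ 584.4 -192.8  178.1] yang 71.8 tilt [-0.006  0.002 -1.   ] F [-13.3   3.    6.8] open 51.3 g 63.9
hook: dist 64.2 lat -0.6 push 13.6
```

Leaned at about 13.6 N. Now I ease off to a few newtons.

Call:
jog_arm(
  series=[
    [[0.3,0,-0.1,0,0,0,35],[0.3,0,-0.1,0,0,0,35],[0.3,0,-0.1,0,0,0,35],[0.3,0,-0.1,0,0,0,35],[0.3,0,0,0,0,0,35],[0.3,0,0,0,0,0,35],[0,0,0,0,0,0,35],[0,0,0,0,0,0,35],[0,0,0,0,0,0,35],[0,0,0,0,0,0,35]],
  ],
)

```text
time_s: 33.5
eef_pos: [0.5844, -0.1928, 0.1782]
eef_rot: [-0.001, 0.158, 0.987, 0.0]
wrist_force: [-4.9, 1.3, -2.8]
opening: 0.597
grasp_force: 63.2
```

```bash
python3 -c "
from h import *
goal()"
```

```text
t 33.5 p [ 584.4 -192.8  178.2] yang 71.8 tilt [-0.002  0.001 -1.   ] F [-4.9  1.3 -2.8] open 51.0 g 63.2
hook: dist 64.2 lat -0.6 push 5.1
```

Height is unchanged and the bar is about on the arm. I lower a touch, then release.

Call:
jog_arm(
  series=[
    [[0.2,0,0.2,0,0,0,35],[0,0,0.2,0,0,0,35],[0,0,0,0,0,0,35],[0,0,0,0,0,0,42],[0,0,0,0,0,0,50],[0,0,0,0,0,0,54],[0,0,0,0,0,0,60],[0,0,0,0,0,0,68],[0,0,0,0,0,0,76],[0,0,-2,0,0,0,76]],
  ],
)

```text
time_s: 34.5
eef_pos: [0.585, -0.1932, 0.1806]
eef_rot: [0.0, 0.158, 0.987, -0.0]
wrist_force: [-0.3, -0.4, 0.7]
opening: 0.892
grasp_force: 0.0
```

Call:
jog_arm(
  series=[
    [[0,0,-6,0,0,0,76],[0,0,-14,0,0,0,76],[0,0,-22,0,0,0,76],[0,0,-22,0,0,0,76],[12,20,-8,0,0,0,76],[20,35,0,0,0,0,76],[20,35,0,0,0,0,76],[20,35,0,0,0,0,76],[12,20,0,0,0,0,76],[6,10,0,0,0,0,76]],
  ],
)

```text
time_s: 35.5
eef_pos: [0.5478, -0.0158, 0.2541]
eef_rot: [0.001, 0.157, 0.988, 0.0]
wrist_force: [0.0, -0.7, -0.0]
opening: 0.887
grasp_force: 0.0
```

```bash
python3 -c "
from h import *
goal()
S=[]
for n in ('top','scene'):
    c=snap(n); w=pts(c); hsv=cv2.cvtColor(c['frame'],cv2.COLOR_BGR2HSV)
    red=((hsv[...,0]<4)|(hsv[...,0]>176))&(hsv[...,1]>220)&(hsv[...,2]>120)
    print('red',fit(w,.4,.72,-.34,-.08,.208,.23,red),'loops',fit(w,.55,.64,-.24,-.14,.2085,.225,hsv[...,1]<50))
    u,v=((330,130) if n=='top' else (240,260)); S.append(cv2.resize(c['frame'][v:v+120,u:u+80],(400,600),interpolation=cv2.INTER_CUBIC))
cv2.imwrite('pics/f.png',np.hstack(S))"
```

```text
t 35.5 p [547.8 -15.8 254.1] yang 71.9 tilt [ 0.002 -0.    -1.   ] F [ 0.  -0.7 -0. ] open 75.8 g 0.0
hook: dist 154.3 lat 156.1 push -0.2
red {'c': [633.4, -209.5], 'mean': [633.2, -209.5], 'size': [23.5, 32.5], 'ang': 70.9, 'z': 0.2156, 'n': 144} loops {'c': [585.4, -195.0], 'mean': [596.6, -196.6], 'size': [51.2, 73.3], 'ang': 157.3, 'z': 0.2133, 'n': 412}
red {'c': [630.2, -209.0], 'mean': [629.4, -210.1], 'size': [13.2, 32.1], 'ang': 72.6, 'z': 0.2139, 'n': 127} loops {'c': [596.2, -199.2], 'mean': [595.9, -197.5], 'size': [48.8, 52.2], 'ang': 67.4, 'z': 0.2119, 'n': 635}
```

View pics/f.png

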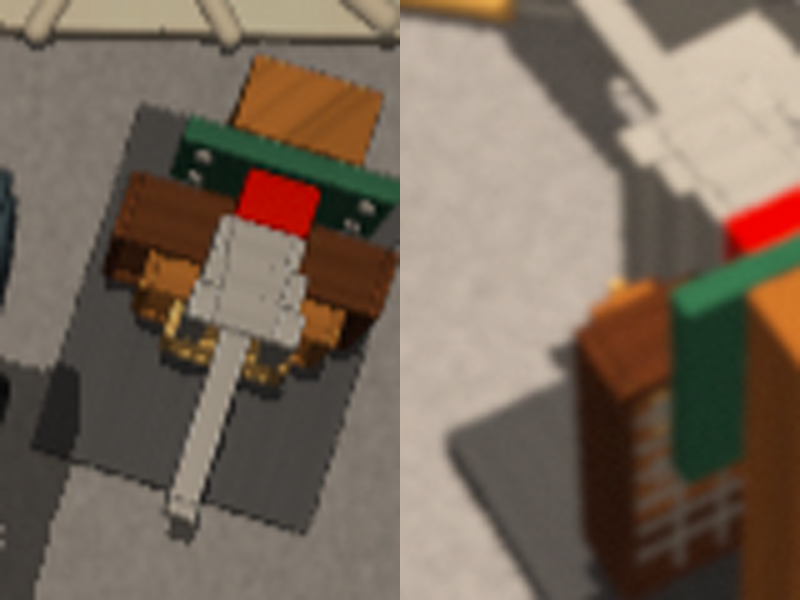

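In the top view the three loops stack flush in front of the home collar, from about (225,235) to (290,335), and span about 48.8 mm. I wait a second for everything to be still, then hand in.

Call:
jog_arm(
  series=[
    [[0,0,0,0,0,0,76],[0,0,0,0,0,0,76],[0,0,0,0,0,0,76],[0,0,0,0,0,0,76],[0,0,0,0,0,0,76],[0,0,0,0,0,0,76],[0,0,0,0,0,0,76],[0,0,0,0,0,0,76],[0,0,0,0,0,0,76],[0,0,0,0,0,0,76]],
  ],
)

```text
time_s: 36.6
eef_pos: [0.5478, -0.0177, 0.2526]
eef_rot: [-0.0, 0.158, 0.987, -0.0]
wrist_force: [0.7, -0.2, -0.8]
opening: 0.891
grasp_force: 0.0
```

```bash
python3 -c "
from h import *
print(ctrl.hand_in())"
```

```text
the job is handed in; nothing more can be done
None
```

I hung the medium and then the small sieve, nested and with loops flush; the collar is fully home, wrist readings at the leans were about 15 N (medium) and 13.6 N (small), and I handed in at 36.6 s with no verdict returned.

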